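# Jam and tighten the bench clamp on two boards

### The job

Clamp the two stacked boards in the red bench clamp. First slide its jaw down the bar by pressing gently on the yellow-topped pad near the bar, until the foot bears on the boards and the arm tips up and stays jammed when you let go; only then wind the crank by its orange knob clockwise, seen from above, through its free play until it is firmly tight by feel, without crushing the wood. Do not disturb the boards, glue bottle, tape roll or pen, and let go of the clamp at the end.

Things in the scene. Friction and masses are not known exactly. Their poses are not given: they have to be found in the camera images.
- push_pad_top (a point): Centre of the yellow top of the small black pad (24 x 22 mm) on the red jaw arm, where the jaw is to be pushed down; 50 mm from the middle of the upright bar. Its x axis points along the arm towards the bar, z up (tilts with the arm). The bar (22 x 10 mm) has its top 183 mm above the bench, about 68 mm above the pad once the jaw is jammed. Pressing it with more than 45 N bends the clamp.
- jaw (a joint): How far the jaw has slid down the bar (m), 0 = topmost; differs at the start, and the way to the boards is 20 to 50 mm. It stays where it is left. On the pad it slides down under about 3 N; once the foot has met the wood, 12 to 20 N on the pad tips the arm and jams it.
- jaw_arm (a joint): Tilt of the jaw arm (rad): 0 = level (hanging free), growing as its outer end is lifted. Its play on the bar is used up and it is jammed from about 0.05 (3 degrees), going to 0.065 when tight. It only tips when the pad is pressed while the foot bears on the wood, not when the outer end or the crank is pressed down.
- foot_tip (a point): Centre of the underside of the steel foot (30 mm disc) at the lower end of the screw, which presses on the upper board. z up.
- foot: The same steel foot, origin at the centre of its underside; turns with the screw. Once the jaw is jammed, each radian of screw adds 25 to 35 N on the wood. Push at the knob along its circle: about 2 N where the free play ends, 5 to 6 N when firmly tight (about 50 N on the wood), over 7.5 N is too tight.
- push_pad: The black, yellow-topped pad on the arm; origin 10 mm under its top.
- upper_board_center (a point): Centre of the pale upper board, 100 x 150 x 22 mm, lying loose on the lower one, under the foot.
- lower_board_center (a point): Centre of the dark lower board, 100 x 150 x 22 mm, lying loose on the clamp's 12 mm base plate.
- upper_board: The pale upper board; origin at the centre of its underside.
- glue: White squeeze bottle with black pointed cap, 50 mm across, 141 mm tall, standing at one side of the clamp; leave alone. Origin at its underside.
- tape: Roll of yellow masking tape lying flat, 100 mm across, 25 mm high, on the other side of the clamp; leave alone. Origin at its underside.
- pen: Black and white marker pen, 134 mm long, lying on the bench; leave alone. Origin at its underside.
- knob_center (a point): Centre of the orange crank knob, an upright grip 21 mm wide and 45 mm tall, 45 mm out from the screw's axis; grasp it from above and lead it round. It spins freely on its pin and floats 6 mm up or down against a weak spring. The crank bar's top is 29 mm below this point. Its starting direction differs, always to the right or on the robot's side of the arm's end.
- crank_axis (a point): Point on the upright axis of crank and screw, level with the knob's centre, at the outer end of the arm, 130 mm from the middle of the bar. Its x axis points to the knob, z up along the screw (within 4 degrees). The crank first turns through free play of up to 1.3 rad (hardly any force), then turns the screw: 10 mm a turn, clockwise from above lowers the foot. It stays where it is left.
Things that resemble listed ones, but are neither listed nor needed, are in the scene too. There is more than one size of the upper_board; the job needs the middle-sized.

How it is judged:
By the outcome, as a careful person would: the job done as asked, in the order asked, and still so for the second after the job is handed in, with the robot touching nothing.
It also fails if it takes over 58 s, if anything falls off the work surface, if the arm or the gripper's body presses on something with over 40 N, if the wrist force passes 120 N, or if a joint passes its speed limit or range.

### The arm

A 6-joint arm with a two-finger parallel gripper is mounted at the origin on a cart in front of the work surface, level with it; the furniture and walls round the work are solid. World frame = base frame: x ahead of the robot, y to its left, z up, the work surface at z = 0. Lengths are in m, angles in rad, forces in N, time in s.
With the tool pointing down it reaches from about 0.35 to 0.875 m from the base axis. Payload 4.2 kg.
Tool frame: the origin (TCP) lies midway between the tips of the shut fingers; the grasp point (between the pads) lies 19 mm behind it; z points along the fingers, y is the direction in which the jaws open and shut (so a half turn about z gives the same grasp; the last joint's range is limited). The gripper opens to 85 mm and grips with 20 to 120 N. Pads are 22 mm wide; open, the fingers measure 114 mm over their backs; the gripper's body (76 mm by 85 mm) begins 54 mm behind the grasp point. The pads swing forward as they close: fully open they stand 13 mm farther back than shut.
Start: joints at [-0.885, 0.385, 0.008, 0, -1.194, -0.259], TCP at [0.259, -0.569, 0.231] pointing down, gripper open.
Joint ranges: [-3.14, 3.14], [-1.21, 2.06], [-1.07, 1.41], [-3.16, 2.05], [-2.99, -0.16], [-3.1, 3.1]. Speed limits (rad/s): [2.79, 2.79, 3.14, 3.14, 3.14, 3.14].

### API

Orientations are given as a 3x3 rotation matrix whose columns are the frame's x, y, z axes.
In Python, from workcell import manip, optics gives the robot as it stands.
- The arm moves only by the tool carry_out, never from a script. Its arguments are lists of equal length, an entry for each row: "rot": the turn, a rotation vector about the tool's x, y, z in rad, a list of three; "delta_pos": the shift along the tool's x, y, z in m, a list of three; "grip": the gripper's target within -1 to 1 (shut at 1, half-way at 0, fully open at -1). A call has 1 to 12 rows; each row shifts and turns the commanded pose from where the row before left it, along the tool's axes as they then stand; what a row does not reach is not made up. A row lasts 1/12 s, in which the tool goes at most 41.7 mm and 7.16 degrees, less where a joint would pass 70% of its speed; a pose out of reach is approached as far as the arm can. A call is refused whole if a number of a shift passes 0.0417 or a number of a turn 0.125, either way. A call with a gripper value outside its range is refused whole. The fingers move at their own pace and stop on an object; "newtons" is the grip in N (left out, the last holds). Time passes only in rows, so rows that do not move let the fingers close. It gives the time, the measured TCP pose, the force and the opening at its end, in the units of the state.
- manip.get_state(): the state, without advancing time (a new reading comes with each control period).
- optics.snapshot(name): name is "scene" or "top" or "wrist"; returns a dict with "frame" (400x640x3 uint8, blue, green, red), "depth" (400x640 float32, m along the optical axis (not along the pixel's ray), 0 where there is no reading), "fx", "fy", "cx", "cy" (pixels), "T" (4x4, takes a point from camera to world coordinates); the wrist camera has in their place "tool_from_camera" (4x4, takes a point from camera to tool coordinates, whose origin is the TCP and whose axes are the flange's). Camera axes: x right, y down, z forward; pixel columns grow to the right and rows downward; lengths in m; the calibration is good to about 2 mm. A picture is of the moment at which its call begins: read the wrist's pose just before it.
- manip.hand_in(): hands the job in, once; it reports no verdict.
The state is a dict: "t": time; "joints": joint angles; "qd": joint speeds; "joint_efforts": joint torques, N m; "tool_pos": TCP position; "ee_rot": TCP orientation; "contact_force": force on the tool from outside, world axes, zero at the start; "moment": the same for the moment, N m; "opening": finger opening in m.
Only numpy, scipy, OpenCV 4.12 (cv2) and the standard library are available. Lean on these libraries where they do the work, as an engineer would, in place of code of your own. Each camera call takes 0.05 s, during which the arm holds its last target.

## Working session

There is one attempt and no reset: what is moved stays moved. The work goes in short steps, Python scripts to look and compute and a tool call to move; the robot and the scene stay as the last step left them, time stands still between calls to the robot, and variables do not carry over. Pictures are saved under pics/ and viewed, and the job is handed in when it is done.

Besides the shell and the picture viewer there is one more tool, called after "Request:" as name(argument=value, ...) on one line, values as JSON. carry_out: Moves the arm, as the interface text tells. Its arguments: {"type":"object","properties":{"rot":{"type":"array"},"delta_pos":{"type":"array"},"grip":{"type":"array"},"newtons":{"type":"number"}},"required":["rot","delta_pos","grip"]}

```bash
mkdir -p pics; ls; cat > h.py <<'E'
import numpy as np, cv2
from workcell import manip, optics
def snap(n):
    st=manip.get_state(); s=optics.snapshot(n)
    if n=="wrist":
        T=np.eye(4);T[:3,:3]=np.array(st["ee_rot"]);T[:3,3]=st["tool_pos"]
        s["T"]=T@np.array(s["tool_from_camera"])
    return s
def save(s,name,crop=None,k=1):
    f=s["frame"]
    if crop: u0,v0,u1,v1=crop; f=f[v0:v1,u0:u1]
    if k!=1: f=cv2.resize(f,None,fx=k,fy=k,interpolation=cv2.INTER_CUBIC)
    cv2.imwrite("pics/"+name+".png",f)
def pt(s,u,v,d=None):
    d=s["depth"][v,u] if d is None else d
    p=np.array([(u-s["cx"])/s["fx"]*d,(v-s["cy"])/s["fy"]*d,d,1]); return (np.array(s["T"])@p)[:3]
def proj(s,p):
    c=np.linalg.inv(s["T"])@np.append(p,1); return c[0]/c[2]*s["fx"]+s["cx"],c[1]/c[2]*s["fy"]+s["cy"]
E
python3 - <<'E'
from h import *
import pickle
st=manip.get_state();print(st)
for n in ["scene","top"]:
    s=snap(n);save(s,n+"0");pickle.dump(s,open(n+"0.pkl","wb"));print(n,s["T"],s["fx"])
E
```

```text
pics
{'t': 0.0, 'joints': array([-8.85386161e-01,  3.85566084e-01,  6.61354303e-03, -5.11778336e-04,
       -1.19398012e+00, -2.58589333e-01]), 'qd': array([ 7.83418005e-04, -6.41083415e-04, -1.62005474e-03,  7.24945813e-04,
        1.37195925e-03, -6.28915077e-05]), 'joint_efforts': array([-1.17047166e-04, -3.92290807e+01,  1.88403583e+01,  4.18614686e+00,
       -4.52326130e-03,  3.46057391e-06]), 'tool_pos': array([ 0.25850876, -0.56838968,  0.23020912]), 'ee_rot': array([[-9.10364566e-01, -4.13805980e-01, -9.83850708e-04],
       [-4.13807141e-01,  9.10362471e-01,  1.95505233e-03],
       [ 8.66484165e-05,  2.18693481e-03, -9.99997605e-01]]), 'contact_force': array([-0.50613517,  0.02580211,  0.99619685]), 'moment': array([-0.00623142, -0.00023241, -0.02673184]), 'opening': 0.08543818936816422}
scene [[-0.6619729  -0.40227771  0.63242748 -0.33957331]
 [-0.74952159  0.35185836 -0.56072549  0.79196387]
 [ 0.00304247 -0.84520313 -0.53443653  0.89241731]
 [ 0.          0.          0.          1.        ]] 484.50971185818094
top [[-7.95168322e-02 -9.76783549e-01  1.98924539e-01  2.99401582e-01]
 [-9.96833391e-01  7.80201258e-02 -1.53639069e-02  1.95745051e-02]
 [-5.12906064e-04 -1.99516312e-01 -9.79894371e-01  1.20669741e+00]
 [ 0.00000000e+00  0.00000000e+00  0.00000000e+00  1.00000000e+00]] 390.7800124217713
```

View pics/scene0.png

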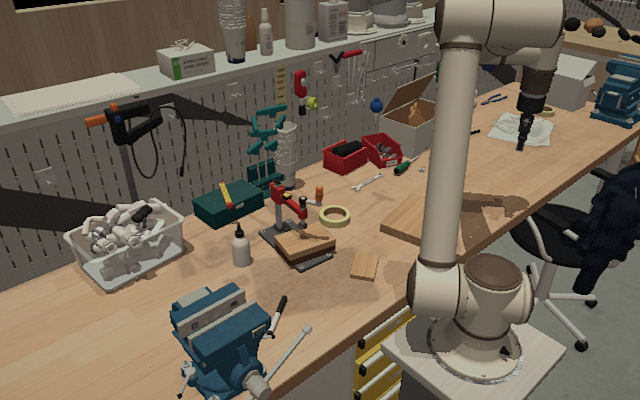

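View pics/top0.png

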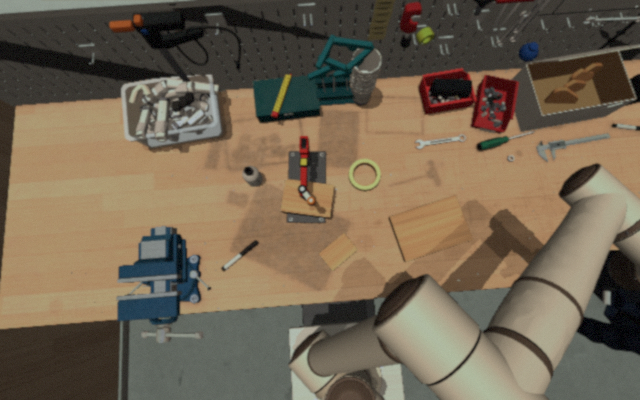

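```bash
python3 - <<'E'
from h import *
import pickle
s=pickle.load(open("scene0.pkl","rb"));save(s,"sc1",(220,160,380,280),5)
s=pickle.load(open("top0.pkl","rb"));save(s,"tc1",(260,120,360,235),5)
E
```

```text
(no output)
```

View pics/sc1.png

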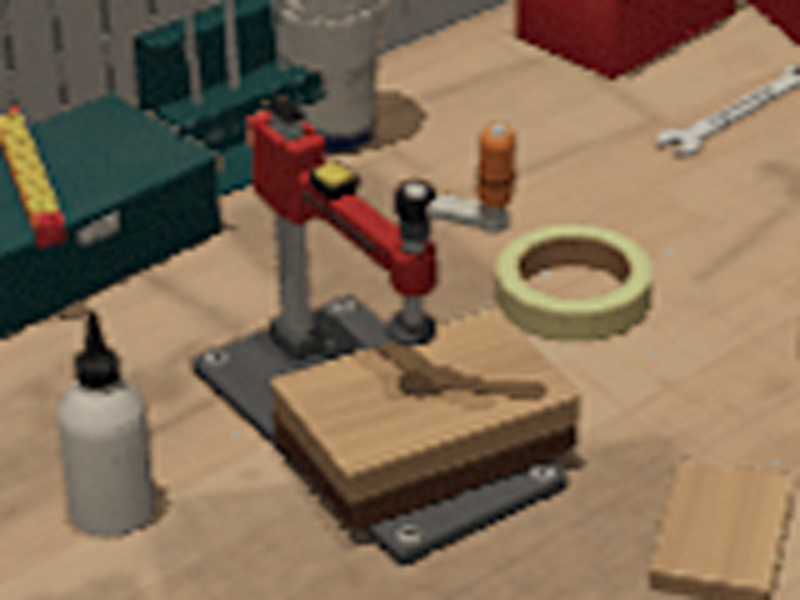

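View pics/tc1.png

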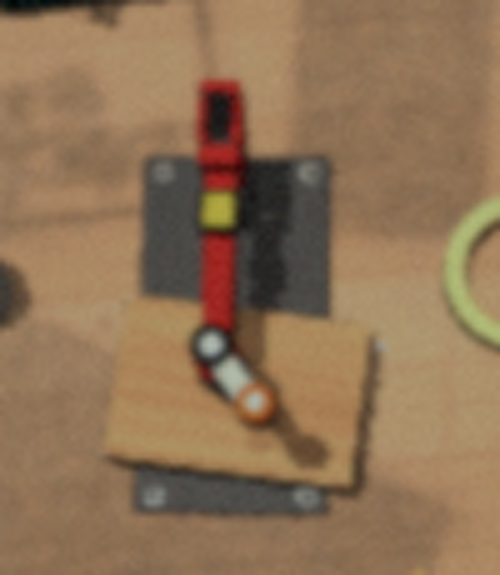

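The clamp is at scene (285,205) and top (304,170). The pad is at top (304,162), the crank hub at (302,189) and the knob at (311,200). Possible mix-ups:
- The small loose board at top (339,252) and the large one at (430,228), both against the upper board at (308,200).
- The orange drill at top (125,27), against the knob.
- The yellow level at top (283,95), against the pad.

I choose the items on the red clamp, as the close crops show.

```bash
python3 - <<'E'
from h import *
import pickle
s=pickle.load(open("top0.pkl","rb"))
for n,u,v in [("pad",304,162),("padu",303,161),("hub",302,188),("hub",302,189),("knob",311,200),("knob",311,199),("bar",304,143),("bar",303,142),("jawtop",304,151),("board",320,210),("bl",282,212),("br",330,217),("bt",335,186),("btl",285,181),("base",292,155),("glue",251,176),("tape",365,160)]:
    print(n,u,v,pt(s,u,v).round(4))
s=pickle.load(open("scene0.pkl","rb"))
for n,x,y in [("pad",333,178),("padu",336,176),("hub",415,190),("knob",498,130),("knobmid",495,165),("bar",288,106),("foot",410,330),("board",430,400)]:
    u,v=round(220+x/5),round(160+y/5); print(n,u,v,pt(s,u,v).round(4))
E
```

```text
pad 304 162 [0.6054 0.0703 0.1631]
padu 303 161 [0.6088 0.073  0.1621]
hub 302 188 [0.5253 0.0788 0.1942]
hub 302 189 [0.5225 0.079  0.1948]
knob 311 200 [0.4827 0.0556 0.239 ]
knob 311 199 [0.4848 0.0553 0.2414]
bar 304 143 [0.6549 0.066  0.1791]
bar 303 142 [0.6573 0.0684 0.1811]
jawtop 304 151 [0.6363 0.0681 0.1656]
board 320 210 [0.4854 0.0378 0.0532]
bl 282 212 [0.4926 0.1542 0.0276]
br 330 217 [0.4663 0.0095 0.0232]
bt 335 186 [ 0.5675 -0.0144 -0.0029]
btl 285 181 [0.5812 0.1365 0.0588]
base 292 155 [0.6751 0.1141 0.0143]
glue 251 176 [0.5978 0.2331 0.0854]
tape 365 160 [ 0.6366 -0.1141  0.027 ]
pad 287 196 [0.5994 0.078  0.161 ]
padu 287 195 [0.6031 0.0751 0.1615]
hub 303 198 [0.5207 0.0837 0.1938]
knob 320 186 [0.4782 0.0601 0.2414]
knobmid 319 193 [0.478  0.0637 0.2214]
bar 278 181 [0.6556 0.0663 0.1816]
foot 302 226 [0.5227 0.0873 0.1013]
board 306 240 [0.5094 0.0845 0.0583]
```

Request:
carry_out(rot=[[0, 0, 0.1], [0, 0, 0.1], [0, 0, 0.1], [0, 0, 0.1], [0, 0, 0.1]], delta_pos=[[0, 0, -0.02], [0, 0, -0.03], [0, 0, -0.03], [0, 0, -0.03], [0, 0, -0.02]], grip=[[1], [1], [1], [1], [1]], newtons=30)

```text
invalid input
```

```bash
cat >> h.py <<'E'
def to(p):
    st=manip.get_state();R=np.array(st["ee_rot"]);d=np.array(p)-st["tool_pos"]
    print("t",round(st["t"],2),"tcp",np.round(st["tool_pos"],4),"F",np.round(st["contact_force"],2),"d_tool",np.round(R.T@d,4));print(np.round(R,3))
E
python3 -c "
from h import *
to([0.56,0.073,0.34])"
```

```text
t 0.1 tcp [ 0.2585 -0.5685  0.2303] F [0.32 0.27 0.07] d_tool [-0.5399  0.4594 -0.1088]
[[-0.91  -0.414 -0.001]
 [-0.414  0.91   0.002]
 [ 0.     0.002 -1.   ]]
```

Request:
carry_out(rot=[[0, 0, 0.1], [0, 0, 0.1], [0, 0, 0.1], [0, 0, 0.1], [0, 0, 0.1]], delta_pos=[[0, 0, -0.02], [0, 0, -0.03], [0, 0, -0.03], [0, 0, -0.03], [0, 0, -0.02]], grip=[1, 1, 1, 1, 1], newtons=30)

```text
t: 0.52
tool_pos: [0.2587, -0.5693, 0.3643]
ee_rot: [[-0.997, 0.078, 0.001], [0.078, 0.997, -0.003], [-0.002, -0.003, -1.0]]
contact_force: [0.9, -0.5, 0.6]
opening: 0.0254
```

```bash
python3 -c "
from h import *
to([0.56,0.073,0.34])"
```

```text
t 0.52 tcp [ 0.2587 -0.5693  0.3643] F [ 0.87 -0.54  0.64] d_tool [-0.2502  0.6639  0.0228]
[[-0.997  0.078  0.001]
 [ 0.078  0.997 -0.003]
 [-0.002 -0.003 -1.   ]]
```

Request:
carry_out(rot=[[0, 0, 0], [0, 0, 0], [0, 0, 0], [0, 0, 0], [0, 0, 0], [0, 0, 0], [0, 0, 0], [0, 0, 0], [0, 0, 0], [0, 0, 0], [0, 0, 0], [0, 0, 0]], delta_pos=[[-0.006, 0.016, 0], [-0.012, 0.033, 0], [-0.0125, 0.033, 0], [-0.0125, 0.033, 0], [-0.0125, 0.033, 0], [-0.0125, 0.033, 0], [-0.0125, 0.033, 0], [-0.0125, 0.033, 0], [-0.0125, 0.033, 0], [-0.0125, 0.033, 0], [-0.0125, 0.033, 0], [-0.0125, 0.033, 0]], grip=[1, 1, 1, 1, 1, 1, 1, 1, 1, 1, 1, 1])

```text
t: 1.52
tool_pos: [0.4291, -0.1996, 0.3611]
ee_rot: [[-0.997, 0.073, -0.0], [0.073, 0.997, 0.0], [0.0, 0.0, -1.0]]
contact_force: [0.1, -1.5, 0.5]
opening: 0.0
```

Request:
carry_out(rot=[[0, 0, 0], [0, 0, 0], [0, 0, 0], [0, 0, 0], [0, 0, 0], [0, 0, 0], [0, 0, 0], [0, 0, 0], [0, 0, 0], [0, 0, 0]], delta_pos=[[-0.0125, 0.033, 0], [-0.0125, 0.033, 0], [-0.0125, 0.033, 0], [-0.0125, 0.033, 0], [-0.0125, 0.033, 0], [-0.0125, 0.033, 0], [-0.0125, 0.033, 0], [-0.0125, 0.033, 0], [-0.008, 0.02, 0], [0, 0, 0]], grip=[1, 1, 1, 1, 1, 1, 1, 1, 1, 1])

```text
t: 2.35
tool_pos: [0.5587, 0.0775, 0.3593]
ee_rot: [[-0.998, 0.069, -0.003], [0.069, 0.998, -0.0], [0.002, -0.0, -1.0]]
contact_force: [-0.3, -0.0, -0.2]
opening: -0.0004
```

```bash
python3 -c "
from h import *
import pickle
to([0.56,0.073,0.34])
s=snap('wrist');save(s,'w1');pickle.dump(s,open('w1.pkl','wb'));print(s['tool_from_camera'])"
```

```text
t 2.35 tcp [0.5587 0.0775 0.3593] F [-0.25 -0.04 -0.17] d_tool [-0.0017 -0.0044  0.0193]
[[-0.998  0.069 -0.003]
 [ 0.069  0.998 -0.   ]
 [ 0.002 -0.    -1.   ]]
[[ 1.15736759e-04 -9.61097299e-01 -2.76210008e-01  7.03369006e-02]
 [ 9.99999481e-01  3.90880486e-04 -9.41086390e-04  4.75399637e-04]
 [ 1.01244069e-03 -2.76209756e-01  9.61096845e-01 -1.41173546e-01]
 [ 0.00000000e+00  0.00000000e+00  0.00000000e+00  1.00000000e+00]]
```

View pics/w1.png

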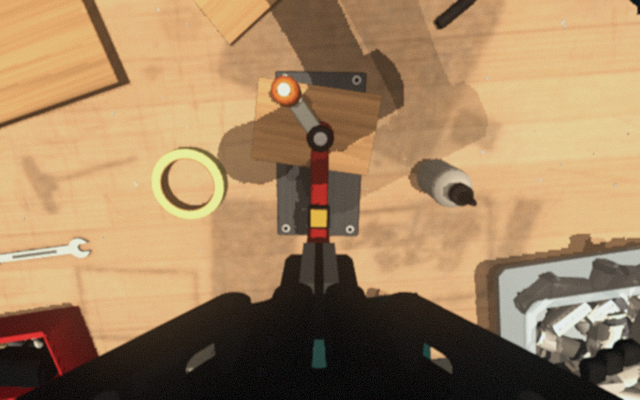

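The wrist view shows the pad at (318,218), the hub at (320,138) and the orange knob at (286,90). The glue bottle (455,190) and tape (190,183) are well clear.

```bash
python3 -c "
from h import *
import pickle
s=pickle.load(open('w1.pkl','rb'))
for n,u,v in [('pad',318,218),('pad',318,213),('padtop',318,209),('padbot',318,226),('hub',320,138),('knob',286,90),('arm',319,180),('arm',318,195),('sleeve',318,235)]: print(n,pt(s,u,v).round(4))
save(s,'w1c',(250,60,390,250),4)
"
```

```text
pad [0.6059 0.0737 0.1612]
pad [0.6003 0.0741 0.1621]
padtop [0.5967 0.0743 0.1603]
padbot [0.6144 0.0731 0.1615]
hub [0.5228 0.0813 0.1926]
knob [0.4826 0.06   0.2392]
arm [0.5695 0.0772 0.1496]
arm [0.585  0.0751 0.1501]
sleeve [0.6282 0.0721 0.1512]
```

View pics/w1c.png

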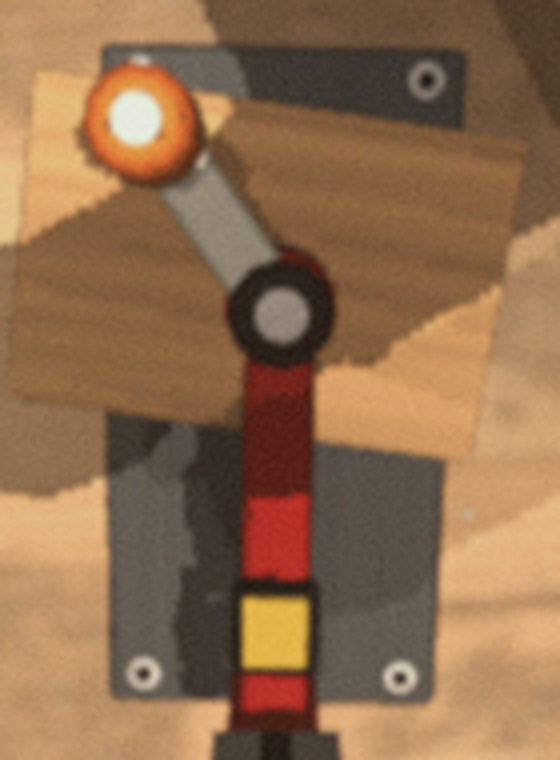

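Request:
carry_out(rot=[[0, 0, 0], [0, 0, 0], [0, -0.03, 0], [0, -0.03, 0], [0, -0.027, 0], [0, 0, 0], [0, 0, 0], [0, 0, 0], [0, 0, 0], [0, 0, 0], [0, 0, 0], [0, 0, 0]], delta_pos=[[-0.025, 0, 0], [-0.024, 0, 0], [0, 0, 0.01], [0, 0, 0.01], [0, 0, 0.01], [0.002, 0, 0.025], [0.0025, 0, 0.03], [0.0025, 0, 0.03], [0.002, 0, 0.025], [0.001, 0, 0.014], [0.001, 0, 0.01], [0, 0, 0]], grip=[1, 1, 1, 1, 1, 1, 1, 1, 1, 1, 1, 1])

```text
t: 3.4
tool_pos: [0.6064, 0.069, 0.1945]
ee_rot: [[-0.994, 0.074, 0.082], [0.074, 0.997, -0.008], [-0.082, -0.002, -0.997]]
contact_force: [0.3, -0.2, -0.8]
opening: -0.0002
```

```bash
python3 -c "
from h import *
to([0.608,0.0735,0.163])
s=snap('scene');save(s,'s2',(230,130,350,250),5)
"
```

```text
t 3.4 tcp [0.6064 0.069  0.1945] F [ 0.3  -0.24 -0.79] d_tool [0.0013 0.0047 0.0315]
[[-0.994  0.074  0.082]
 [ 0.074  0.997 -0.008]
 [-0.082 -0.002 -0.997]]
```

View pics/s2.png

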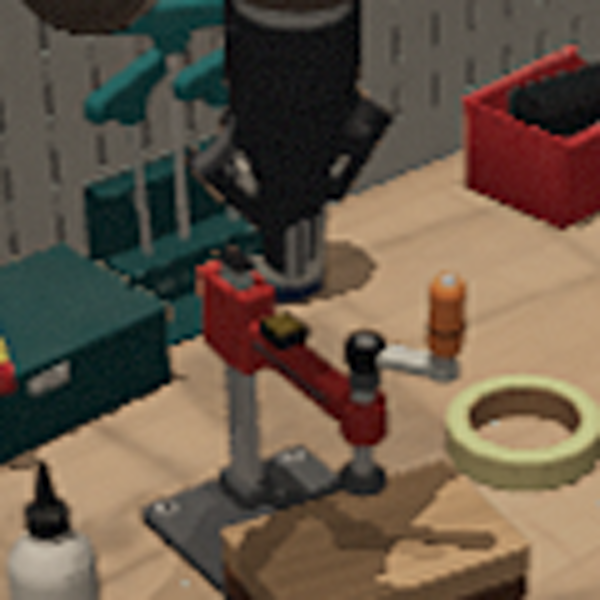

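The fingertips stand above the yellow pad (crop 285,325) and clear of the bar top at (235,258). I'll correct y and come down.

Request:
carry_out(rot=[[0, 0, 0], [0, 0, 0], [0, 0, 0], [0, 0, 0], [0, 0, 0], [0, 0, 0]], delta_pos=[[0, 0.005, 0.004], [0.001, 0, 0.007], [0.001, 0, 0.007], [0, 0, 0.005], [0, 0, 0.003], [0, 0, 0]], grip=[1, 1, 1, 1, 1, 1])

```text
t: 3.95
tool_pos: [0.6082, 0.0751, 0.1698]
ee_rot: [[-0.994, 0.073, 0.085], [0.073, 0.997, -0.007], [-0.085, -0.001, -0.996]]
contact_force: [0.7, 0.5, -0.3]
opening: -0.0002
```

Request:
carry_out(rot=[[0, 0, 0], [0, 0, 0], [0, 0, 0], [0, 0, 0], [0, 0, 0]], delta_pos=[[0, 0, 0.002], [0, 0, 0.002], [0, 0, 0.002], [0, 0, 0.002], [0, 0, 0.002]], grip=[1, 1, 1, 1, 1])

```text
t: 4.37
tool_pos: [0.6095, 0.0752, 0.161]
ee_rot: [[-0.994, 0.073, 0.087], [0.073, 0.997, -0.006], [-0.087, -0.0, -0.996]]
contact_force: [-0.9, -0.2, 2.9]
opening: -0.0001
```

Request:
carry_out(rot=[[0, 0, 0], [0, 0, 0], [0, 0, 0], [0, 0, 0], [0, 0, 0], [0, 0, 0], [0, 0, 0], [0, 0, 0]], delta_pos=[[0.0003, 0, 0.002], [0.0003, 0, 0.002], [0.0003, 0, 0.0025], [0.0003, 0, 0.0025], [0.0003, 0, 0.0025], [0.0003, 0, 0.0025], [0.0003, 0, 0.002], [0.0003, 0, 0.002]], grip=[1, 1, 1, 1, 1, 1, 1, 1])

```text
t: 5.03
tool_pos: [0.6091, 0.0753, 0.1427]
ee_rot: [[-0.993, 0.073, 0.088], [0.073, 0.997, -0.006], [-0.088, 0.0, -0.996]]
contact_force: [1.5, 0.1, 1.2]
opening: -0.0001
```

```bash
python3 -c "
from h import *
to([0.608,0.0735,0.120])
s=snap('scene');save(s,'s3',(230,150,350,270),5)
"
```

```text
t 5.03 tcp [0.6091 0.0753 0.1427] F [1.51 0.07 1.15] d_tool [ 0.003  -0.0019  0.0225]
[[-0.993  0.073  0.088]
 [ 0.073  0.997 -0.006]
 [-0.088  0.    -0.996]]
```

View pics/s3.png

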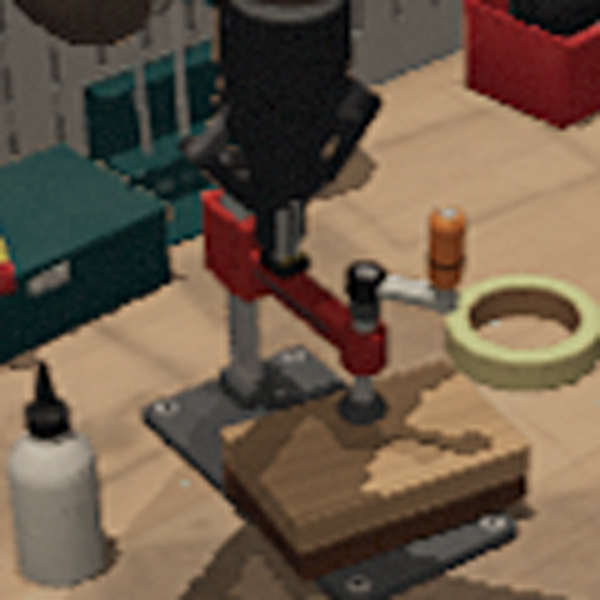

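The jaw is sliding with the fingertips on the pad (crop 285,262). The foot at (362,405) is still above the board.

Request:
carry_out(rot=[[0, 0, 0], [0, 0, 0], [0, 0, 0], [0, 0, 0], [0, 0, 0], [0, 0, 0], [0, 0, 0], [0, 0, 0]], delta_pos=[[0.0003, 0, 0.002], [0.0003, 0, 0.0025], [0.0003, 0, 0.0025], [0.0003, 0, 0.0025], [0.0003, 0, 0.0025], [0.0002, 0, 0.002], [0.0001, 0, 0.001], [0, 0, 0]], grip=[1, 1, 1, 1, 1, 1, 1, 1])

```text
t: 5.75
tool_pos: [0.6078, 0.0752, 0.127]
ee_rot: [[-0.994, 0.073, 0.085], [0.073, 0.997, -0.007], [-0.086, -0.0, -0.996]]
contact_force: [0.6, 0.6, 1.4]
opening: 0.0002
```

Request:
carry_out(rot=[[0, 0, 0], [0, 0, 0], [0, 0, 0]], delta_pos=[[0.0002, 0, 0.0015], [0.0002, 0, 0.0015], [0, 0, 0]], grip=[1, 1, 1])

```text
t: 6.0
tool_pos: [0.608, 0.0752, 0.1247]
ee_rot: [[-0.994, 0.073, 0.087], [0.073, 0.997, -0.006], [-0.087, -0.0, -0.996]]
contact_force: [0.5, -0.2, 2.9]
opening: -0.0
```

Request:
carry_out(rot=[[0, 0, 0], [0, 0, 0], [0, 0, 0]], delta_pos=[[0.0002, 0, 0.0015], [0.0002, 0, 0.0015], [0, 0, 0]], grip=[1, 1, 1])

```text
t: 6.25
tool_pos: [0.6084, 0.0753, 0.123]
ee_rot: [[-0.993, 0.073, 0.088], [0.072, 0.997, -0.006], [-0.089, -0.0, -0.996]]
contact_force: [-1.6, -0.4, 6.3]
opening: -0.0001
```

Request:
carry_out(rot=[[0, 0, 0], [0, 0, 0], [0, 0, 0]], delta_pos=[[0.0002, 0, 0.0015], [0.0002, 0, 0.0015], [0, 0, 0]], grip=[1, 1, 1])

```text
t: 6.5
tool_pos: [0.6089, 0.0753, 0.1208]
ee_rot: [[-0.993, 0.072, 0.09], [0.072, 0.997, -0.006], [-0.09, 0.0, -0.996]]
contact_force: [-1.3, -0.9, 9.2]
opening: 0.0001
```

Request:
carry_out(rot=[[0, 0, 0], [0, 0, 0], [0, 0, 0]], delta_pos=[[0.0001, 0, 0.0015], [0.0001, 0, 0.0015], [0, 0, 0]], grip=[1, 1, 1])

```text
t: 6.75
tool_pos: [0.6094, 0.0753, 0.1187]
ee_rot: [[-0.993, 0.072, 0.091], [0.072, 0.997, -0.006], [-0.092, 0.0, -0.996]]
contact_force: [-2.3, -1.8, 12.1]
opening: 0.0003
```

Request:
carry_out(rot=[[0, 0, 0], [0, 0, 0], [0, 0, 0]], delta_pos=[[0.0001, 0, 0.0015], [0, 0, 0], [0, 0, 0]], grip=[1, 1, 1])

```text
t: 7.0
tool_pos: [0.6095, 0.0753, 0.1185]
ee_rot: [[-0.993, 0.072, 0.092], [0.071, 0.997, -0.006], [-0.092, 0.0, -0.996]]
contact_force: [-3.9, -1.0, 18.0]
opening: -0.0004
```

```bash
python3 -c "
from h import *
to([0.608,0.0735,0.120])
s=snap('scene');save(s,'s4',(230,150,350,270),5)
"
```

```text
t 7.0 tcp [0.6095 0.0753 0.1185] F [-3.88 -1.   17.99] d_tool [ 0.0012 -0.0019 -0.0016]
[[-0.993  0.072  0.092]
 [ 0.071  0.997 -0.006]
 [-0.092  0.    -0.996]]
```

View pics/s4.png

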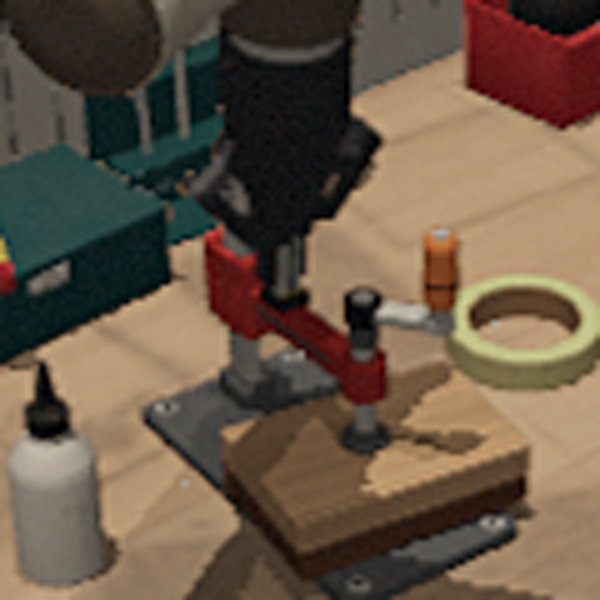

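The foot stands on the upper board (crop 365,435), and the force jumped to 18 N with almost no motion, so the arm has tipped to its stop. A touch more, then release and check.

Request:
carry_out(rot=[[0, 0, 0], [0, 0, 0], [0, 0, 0]], delta_pos=[[0, 0, 0.001], [0, 0, 0], [0, 0, 0]], grip=[1, 1, 1])

```text
t: 7.3
tool_pos: [0.6095, 0.0753, 0.1184]
ee_rot: [[-0.993, 0.071, 0.092], [0.071, 0.997, -0.007], [-0.092, 0.0, -0.996]]
contact_force: [-6.7, -0.7, 23.2]
opening: -0.0003
```

Request:
carry_out(rot=[[0, 0, 0], [0, 0, 0], [0, 0, 0], [0, 0, 0], [0, 0, 0], [0, 0, 0], [0, 0.03, 0], [0, 0.03, 0], [0, 0.03, 0], [0, 0, 0], [0, 0, 0], [0, 0, 0]], delta_pos=[[0, 0, -0.003], [0, 0, -0.004], [0, 0, -0.008], [-0.001, 0, -0.015], [-0.002, 0, -0.02], [-0.002, 0, -0.02], [0, 0, -0.02], [0, 0, -0.02], [0, 0, -0.02], [0.015, 0, -0.015], [0.015, 0, 0], [0, 0, 0]], grip=[1, 1, 1, 1, 1, 1, 1, 1, 1, 1, 1, 1])

```text
t: 8.3
tool_pos: [0.5719, 0.0779, 0.2591]
ee_rot: [[-0.997, 0.073, -0.003], [0.073, 0.997, 0.001], [0.003, 0.001, -1.0]]
contact_force: [0.4, 0.0, -1.3]
opening: 0.0002
```

```bash
python3 -c "
from h import *
import pickle
to([0.56,0.0735,0.300])
s=snap('wrist');save(s,'w5');pickle.dump(s,open('w5.pkl','wb'))
s=snap('scene');save(s,'s5',(230,150,350,270),5);pickle.dump(s,open('s5.pkl','wb'))
"
```

```text
t 8.3 tcp [0.5719 0.0779 0.2591] F [ 0.39  0.04 -1.33] d_tool [ 0.0117 -0.0052 -0.0408]
[[-0.997  0.073 -0.003]
 [ 0.073  0.997  0.001]
 [ 0.003  0.001 -1.   ]]
```

View pics/w5.png

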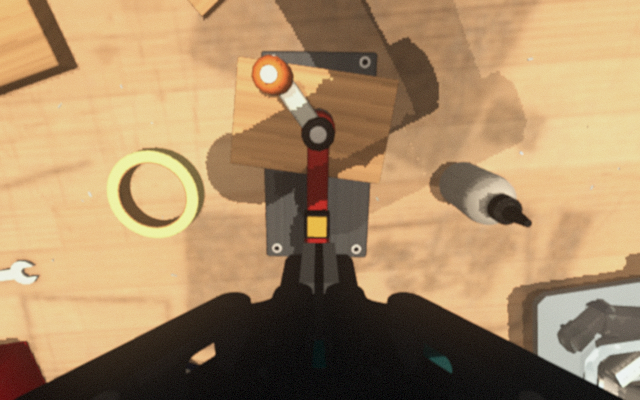

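View pics/s5.png

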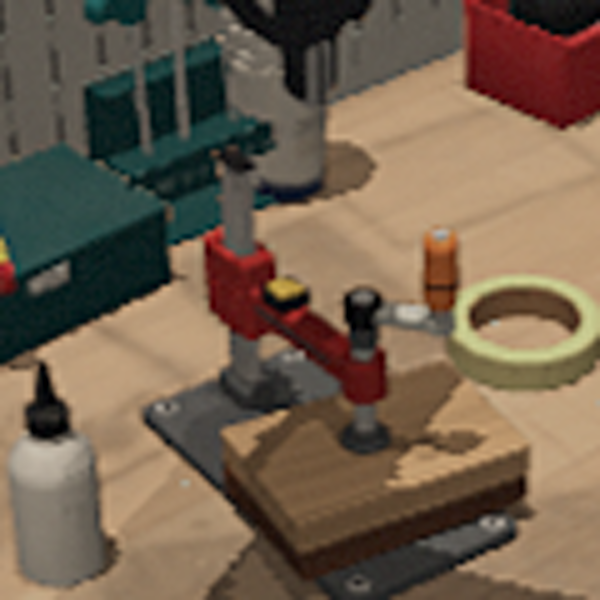

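The arm stays tipped after release, with the foot on the board at crop (365,437). In the wrist view the knob is at (270,74), the hub at (318,134) and the pad at (317,227).

```bash
python3 -c "
from h import *
import pickle
s=pickle.load(open('w5.pkl','rb'))
def med(u,v,r=2): return np.median([pt(s,u+i,v+j) for i in range(-r,r+1) for j in range(-r,r+1)],axis=0).round(4)
for n,u,v in [('pad',317,227),('hub',318,134),('knob',269,74),('arm',317,180),('arm',317,165),('arm',317,200)]: print(n,med(u,v))
s=pickle.load(open('w1.pkl','rb'))
for n,u,v in [('pad',318,218),('hub',320,138),('knob',284,90),('arm',319,180),('arm',319,165),('arm',318,195)]: print('old',n,med(u,v))
s=pickle.load(open('w5.pkl','rb'));save(s,'w5c',(230,40,380,250),3.6//1)
"
```

```text
pad [0.6075 0.0744 0.1167]
hub [0.5265 0.0811 0.1534]
knob [0.4886 0.0582 0.2023]
arm [0.5689 0.0771 0.1086]
arm [0.556  0.0781 0.1093]
arm [0.5865 0.0758 0.1074]
old pad [0.6057 0.0737 0.1615]
old hub [0.5228 0.0813 0.1925]
old knob [0.4825 0.0585 0.2397]
old arm [0.5694 0.0772 0.1507]
old arm [0.554  0.0783 0.1506]
old arm [0.5847 0.0751 0.1505]
```

View pics/w5c.png

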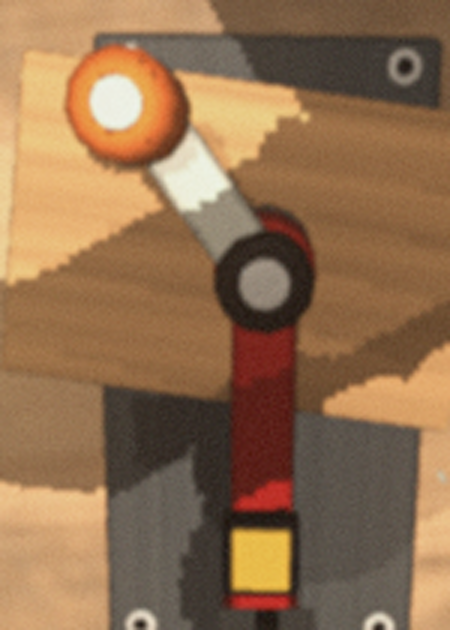

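The tilt is confirmed: the arm slope went from 0 to about 0.06 rad and the pad is at z 0.117. Next is the knob: axis about (0.528, 0.081), centre about (0.4875, 0.058, 0.180), angle −150°, measured radius 46.6 mm against the given 45.

Request:
carry_out(rot=[[0, 0, 0], [0, 0, 0], [0, 0, 0], [0, 0, 0], [0, 0, 0], [0, 0, 0]], delta_pos=[[0.015, -0.005, 0], [0.026, -0.008, 0], [0.026, -0.008, 0], [0.016, -0.005, 0], [0, 0, 0], [0, 0, 0]], grip=[0, 0, 0, 0, 0, 0])

```text
t: 8.9
tool_pos: [0.4889, 0.0578, 0.2583]
ee_rot: [[-0.997, 0.073, -0.003], [0.073, 0.997, -0.0], [0.003, -0.0, -1.0]]
contact_force: [-0.2, -0.0, -0.2]
opening: 0.0425
```

```bash
python3 -c "
from h import *
import pickle
to([0.4875,0.058,0.163])
s=snap('wrist');save(s,'w6')
"
```

```text
t 8.9 tcp [0.4889 0.0578 0.2583] F [-0.21 -0.03 -0.24] d_tool [0.0011 0.0001 0.0953]
[[-0.997  0.073 -0.003]
 [ 0.073  0.997 -0.   ]
 [ 0.003 -0.    -1.   ]]
```

View pics/w6.png

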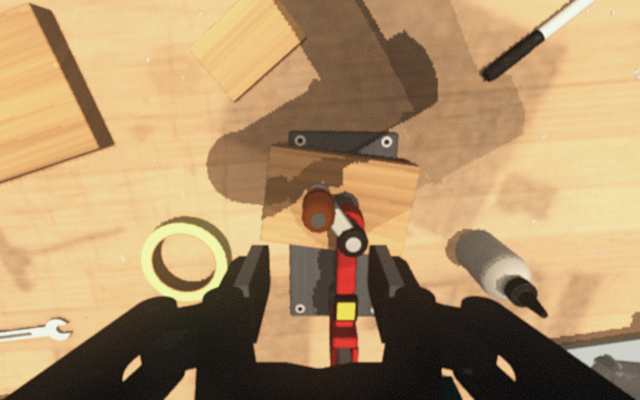

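The knob at (318,212) is centred between the fingers (265 to 372). Going down.

Request:
carry_out(rot=[[0, 0, 0], [0, 0, 0], [0, 0, 0], [0, 0, 0], [0, 0, 0], [0, 0, 0], [0, 0, 0]], delta_pos=[[0.001, 0, 0.015], [0, 0, 0.02], [0, 0, 0.02], [0, 0, 0.02], [0, 0, 0.013], [0, 0, 0.007], [0, 0, 0]], grip=[0, 0, 0, 0, 0, 0, 0])

```text
t: 9.53
tool_pos: [0.4875, 0.0578, 0.1613]
ee_rot: [[-0.997, 0.073, -0.007], [0.074, 0.997, -0.002], [0.007, -0.002, -1.0]]
contact_force: [-1.0, -0.3, 0.1]
opening: 0.0425
```

Request:
carry_out(rot=[[0, 0, 0], [0, 0, 0], [0, 0, 0], [0, 0, 0], [0, 0, 0], [0, 0, 0]], delta_pos=[[0, 0, 0], [0, 0, 0], [0, 0, 0], [0, 0, 0], [0, 0, 0], [0, 0, 0]], grip=[1, 1, 1, 1, 1, 1], newtons=25)

```text
t: 10.03
tool_pos: [0.4883, 0.0583, 0.1641]
ee_rot: [[-0.997, 0.073, -0.001], [0.073, 0.997, 0.001], [0.001, 0.001, -1.0]]
contact_force: [1.0, -1.0, 0.3]
opening: 0.0202
```

```bash
python3 -c "
from h import *
to([0.4875,0.058,0.163])
s=snap('scene');save(s,'s6',(230,150,350,270),5)
"
```

```text
t 10.03 tcp [0.4883 0.0583 0.1641] F [ 1.01 -1.04  0.28] d_tool [ 0.0007 -0.0003  0.0011]
[[-0.997  0.073 -0.001]
 [ 0.073  0.997  0.001]
 [ 0.001  0.001 -1.   ]]
```

View pics/s6.png

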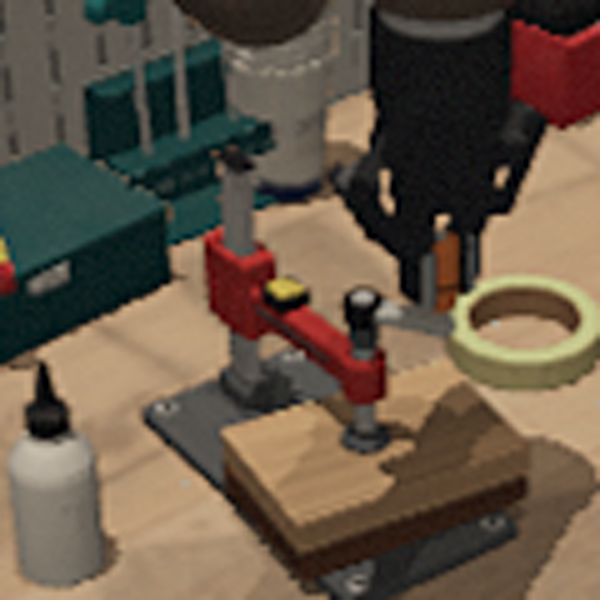

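The knob is gripped (opening 20 mm, at crop 445,270). I'll work out the arc rows.

```bash
cat >> h.py <<'E'
AX=np.array([0.528,0.081])
def arc(th0,n,step,r=0.0455):
    # rel. pos in world, angle th (deg); clockwise = decreasing
    R=np.array(manip.get_state()["ee_rot"])
    P=lambda a:np.array([r*np.cos(a),r*np.sin(a),-0.055*r*np.cos(a+np.radians(5))])
    a=np.radians(th0);rows=[]
    for i in range(n):
        b=a-np.radians(step);rows.append((R.T@(P(b)-P(a))).round(4).tolist());a=b
    print(rows,"end",np.degrees(a).round(1),"pos",(AX+P(a)[:2]).round(4))
def feel():
    st=manip.get_state();p=st["tool_pos"];d=np.array(p[:2])-AX;rad=np.linalg.norm(d);u=d/rad;tg=np.array([u[1],-u[0]])
    f=np.array(st["contact_force"]);print("t %.2f ang %.1f rad %.4f z %.4f  F_tan(resist) %.2f F_rad %.2f Fz %.2f  M %s"%(st["t"],np.degrees(np.arctan2(d[1],d[0])),rad,p[2],-f[:2]@tg,f[:2]@u,f[2],np.round(st["moment"],2)))
E
python3 -c "
from h import *
feel();arc(-150,6,5);arc(-180,12,5)"
```

```text
t 10.08 ang -150.3 rad 0.0458 z 0.1640  F_tan(resist) 0.11 F_rad -1.81 Fz -0.86  M [ 0.16 -0.36 -0.03]
[[0.0021, 0.0034, -0.0001], [0.0018, 0.0035, -0.0001], [0.0015, 0.0037, -0.0001], [0.0011, 0.0038, -0.0001], [0.0008, 0.0039, -0.0], [0.0005, 0.0039, -0.0]] end -180.0 pos [0.4825 0.081 ]
[[0.0001, 0.004, -0.0], [-0.0002, 0.004, 0.0], [-0.0006, 0.0039, 0.0], [-0.0009, 0.0039, 0.0], [-0.0012, 0.0038, 0.0001], [-0.0016, 0.0036, 0.0001], [-0.0019, 0.0035, 0.0001], [-0.0022, 0.0033, 0.0001], [-0.0025, 0.0031, 0.0001], [-0.0027, 0.0029, 0.0001], [-0.003, 0.0026, 0.0002], [-0.0032, 0.0024, 0.0002]] end -240.0 pos [0.5052 0.1204]
```

Request:
carry_out(rot=[[0, 0, 0], [0, 0, 0], [0, 0, 0], [0, 0, 0], [0, 0, 0], [0, 0, 0]], delta_pos=[[0.0021, 0.0034, 0], [0.0018, 0.0035, 0], [0.0015, 0.0037, 0], [0.0011, 0.0038, 0], [0.0008, 0.0039, 0], [0.0005, 0.0039, 0]], grip=[1, 1, 1, 1, 1, 1])

```text
t: 10.58
tool_pos: [0.4819, 0.0808, 0.1637]
ee_rot: [[-0.997, 0.073, -0.002], [0.073, 0.997, -0.001], [0.002, -0.001, -1.0]]
contact_force: [4.6, -3.4, -1.3]
opening: 0.0204
```

```bash
python3 -c "
from h import *
feel()"
```

```text
t 10.58 ang -179.8 rad 0.0461 z 0.1637  F_tan(resist) 3.40 F_rad -4.63 Fz -1.25  M [-1.06 -1.3  -0.  ]
```

Request:
carry_out(rot=[[0, 0, 0], [0, 0, 0]], delta_pos=[[0, 0, 0], [0, 0, 0]], grip=[1, 1])

```text
t: 10.75
tool_pos: [0.4819, 0.081, 0.1636]
ee_rot: [[-0.997, 0.073, -0.002], [0.073, 0.997, 0.0], [0.002, 0.0, -1.0]]
contact_force: [4.0, -3.5, -0.2]
opening: 0.0201
```

```bash
python3 -c "
from h import *
feel()"
```

```text
t 10.75 ang -180.0 rad 0.0461 z 0.1636  F_tan(resist) 3.52 F_rad -3.97 Fz -0.25  M [-0.57 -1.33  0.05]
```

Request:
carry_out(rot=[[0, 0, 0], [0, 0, 0], [0, 0, 0]], delta_pos=[[-0.001, 0, 0], [0, 0, 0], [0, 0, 0]], grip=[1, 1, 1])

```text
t: 11.0
tool_pos: [0.4821, 0.0807, 0.1633]
ee_rot: [[-0.997, 0.074, -0.004], [0.074, 0.997, 0.0], [0.004, 0.0, -1.0]]
contact_force: [1.5, -1.2, 0.5]
opening: 0.0201
```

```bash
python3 -c "
from h import *
feel()"
```

```text
t 11.00 ang -179.6 rad 0.0459 z 0.1633  F_tan(resist) 1.19 F_rad -1.44 Fz 0.53  M [-0.2  -0.65  0.02]
```

Request:
carry_out(rot=[[0, 0, 0], [0, 0, 0], [0, 0, 0], [0, 0, 0]], delta_pos=[[0.0001, 0.0039, 0], [-0.0002, 0.0039, 0], [-0.0006, 0.0039, 0], [0, 0, 0]], grip=[1, 1, 1, 1])

```text
t: 11.33
tool_pos: [0.4835, 0.0923, 0.1631]
ee_rot: [[-0.997, 0.073, -0.005], [0.073, 0.997, -0.001], [0.005, -0.001, -1.0]]
contact_force: [2.7, -4.9, -0.1]
opening: 0.0205
```

```bash
python3 -c "
from h import *
feel()"
```

```text
t 11.33 ang 165.7 rad 0.0459 z 0.1631  F_tan(resist) 4.07 F_rad -3.84 Fz -0.14  M [-1.15 -0.53 -0.02]
```

```bash
sed -i 's/AX=np.array(\[0.528,0.081\])/AX=np.array([0.527,0.081])/; s/r=0.0455/r=0.045/' h.py; python3 -c "
from h import *
feel()"
```

```text
t 11.33 ang 165.4 rad 0.0450 z 0.1631  F_tan(resist) 4.05 F_rad -3.86 Fz -0.14  M [-1.15 -0.53 -0.02]
```

Request:
carry_out(rot=[[0, 0, 0], [0, 0, 0], [0, 0, 0]], delta_pos=[[-0.0007, -0.0003, 0], [0, 0, 0], [0, 0, 0]], grip=[1, 1, 1])

```text
t: 11.58
tool_pos: [0.4838, 0.0919, 0.163]
ee_rot: [[-0.997, 0.074, -0.005], [0.074, 0.997, 0.0], [0.005, -0.0, -1.0]]
contact_force: [-0.8, -1.9, 0.4]
opening: 0.0204
```

```bash
python3 -c "
from h import *
feel();arc(165.5,6,5);arc(135.5,6,5)"
```

```text
t 11.58 ang 165.9 rad 0.0446 z 0.1630  F_tan(resist) 2.03 F_rad 0.32 Fz 0.41  M [-0.53  0.3   0.02]
[[-0.0009, 0.0038, 0.0], [-0.0012, 0.0037, 0.0001], [-0.0015, 0.0036, 0.0001], [-0.0018, 0.0035, 0.0001], [-0.0021, 0.0033, 0.0001], [-0.0024, 0.0031, 0.0001]] end 135.5 pos [0.4949 0.1125]
[[-0.0027, 0.0029, 0.0001], [-0.0029, 0.0026, 0.0001], [-0.0031, 0.0024, 0.0002], [-0.0033, 0.0021, 0.0002], [-0.0035, 0.0018, 0.0002], [-0.0036, 0.0015, 0.0002]] end 105.5 pos [0.515  0.1244]
```

Request:
carry_out(rot=[[0, 0, 0], [0, 0, 0], [0, 0, 0], [0, 0, 0], [0, 0, 0]], delta_pos=[[-0.0009, 0.0038, 0], [-0.0012, 0.0037, 0.0001], [-0.0015, 0.0036, 0.0001], [0, 0, 0], [0, 0, 0]], grip=[1, 1, 1, 1, 1])

```text
t: 12.0
tool_pos: [0.4881, 0.1028, 0.1627]
ee_rot: [[-0.997, 0.073, -0.006], [0.073, 0.997, -0.0], [0.005, -0.001, -1.0]]
contact_force: [-4.6, -2.7, 1.3]
opening: 0.0203
```

```bash
python3 -c "
from h import *
feel()"
```

```text
t 12.00 ang 150.7 rad 0.0446 z 0.1627  F_tan(resist) 4.59 F_rad 2.68 Fz 1.28  M [-0.68  1.31  0.  ]
```

Request:
carry_out(rot=[[0, 0, 0], [0, 0, 0], [0, 0, 0], [0, 0, 0], [0, 0, 0]], delta_pos=[[-0.0018, 0.0035, 0.0001], [-0.0021, 0.0033, 0.0001], [-0.0024, 0.0031, 0.0001], [0, 0, 0], [0, 0, 0]], grip=[1, 1, 1, 1, 1])

```text
t: 12.42
tool_pos: [0.4947, 0.1121, 0.1622]
ee_rot: [[-0.997, 0.073, -0.006], [0.073, 0.997, -0.0], [0.006, -0.001, -1.0]]
contact_force: [-5.9, -0.9, 0.3]
opening: 0.0205
```

```bash
python3 -c "
from h import *
feel()"
```

```text
t 12.42 ang 136.0 rad 0.0448 z 0.1622  F_tan(resist) 4.75 F_rad 3.58 Fz 0.33  M [-0.47  1.57 -0.05]
```

Request:
carry_out(rot=[[0, 0, 0], [0, 0, 0], [0, 0, 0]], delta_pos=[[0.0006, 0.0005, 0], [0, 0, 0], [0, 0, 0]], grip=[1, 1, 1])

```text
t: 12.67
tool_pos: [0.4946, 0.1124, 0.1625]
ee_rot: [[-0.997, 0.073, -0.005], [0.073, 0.997, -0.0], [0.005, -0.001, -1.0]]
contact_force: [-4.3, -2.1, 0.3]
opening: 0.0204
```

```bash
python3 -c "
from h import *
feel()"
```

```text
t 12.67 ang 135.9 rad 0.0451 z 0.1625  F_tan(resist) 4.55 F_rad 1.65 Fz 0.34  M [-0.91  1.3   0.05]
```

Request:
carry_out(rot=[[0, 0, 0], [0, 0, 0]], delta_pos=[[0, 0, 0], [0, 0, 0]], grip=[1, 1])

```text
t: 12.83
tool_pos: [0.4946, 0.1124, 0.1625]
ee_rot: [[-0.997, 0.073, -0.005], [0.073, 0.997, -0.0], [0.005, -0.001, -1.0]]
contact_force: [-4.9, -2.8, 0.2]
opening: 0.0202
```

```bash
python3 -c "
from h import *
feel()
s=snap('scene');save(s,'s7',(230,150,350,270),5)
feel()"
```

```text
t 12.83 ang 135.9 rad 0.0451 z 0.1625  F_tan(resist) 5.40 F_rad 1.54 Fz 0.21  M [-0.87  1.25 -0.04]
t 12.88 ang 135.9 rad 0.0451 z 0.1626  F_tan(resist) 4.54 F_rad 1.01 Fz 0.29  M [-0.85  1.28  0.07]
```

View pics/s7.png

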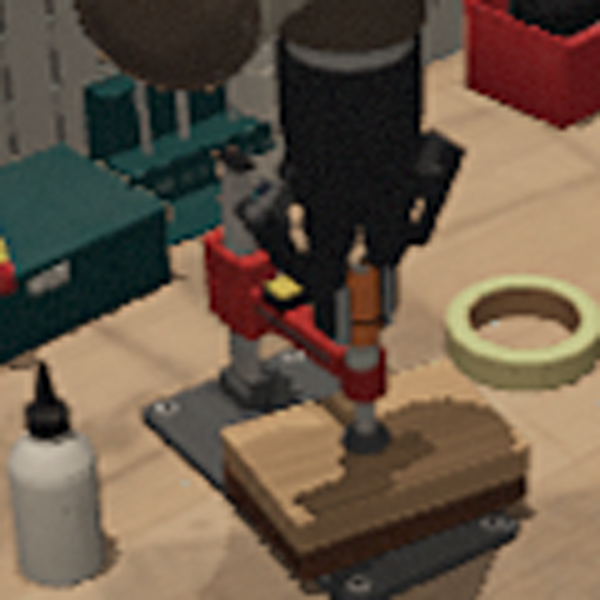

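```bash
cat >> h.py <<'E'
def feelN(n=5):
    F=[];
    for i in range(n):
        st=manip.get_state();p=st["tool_pos"];d=np.array(p[:2])-AX;rad=np.linalg.norm(d);u=d/rad;tg=np.array([u[1],-u[0]])
        f=np.array(st["contact_force"]);F.append([-f[:2]@tg,f[:2]@u,f[2]]);optics.snapshot("wrist")
    F=np.array(F);print("t %.2f ang %.1f rad %.4f"%(st["t"],np.degrees(np.arctan2(d[1],d[0])),rad),"tan,rad,z",F.mean(0).round(2),"sd",F.std(0).round(2))
E
python3 -c "
from h import *
arc(135.5,6,5)"
```

```text
[[-0.0027, 0.0029, 0.0001], [-0.0029, 0.0026, 0.0001], [-0.0031, 0.0024, 0.0002], [-0.0033, 0.0021, 0.0002], [-0.0035, 0.0018, 0.0002], [-0.0036, 0.0015, 0.0002]] end 105.5 pos [0.515  0.1244]
```

Request:
carry_out(rot=[[0, 0, 0], [0, 0, 0], [0, 0, 0]], delta_pos=[[-0.0025, 0.0031, 0.0001], [-0.0028, 0.0028, 0.0001], [0, 0, 0]], grip=[1, 1, 1])

```text
t: 13.13
tool_pos: [0.5004, 0.118, 0.1621]
ee_rot: [[-0.997, 0.073, -0.006], [0.073, 0.997, -0.001], [0.006, -0.001, -1.0]]
contact_force: [-4.3, -2.4, 0.8]
opening: 0.0201
```

```bash
python3 -c "
from h import *
feelN()"
```

```text
t 13.33 ang 125.8 rad 0.0455 tan,rad,z [5.29 0.1  0.9 ] sd [0.36 0.36 0.27]
```

Request:
carry_out(rot=[[0, 0, 0], [0, 0, 0], [0, 0, 0]], delta_pos=[[-0.003, 0.0023, 0.0001], [0, 0, 0], [0, 0, 0]], grip=[1, 1, 1])

```text
t: 13.63
tool_pos: [0.5031, 0.1199, 0.162]
ee_rot: [[-0.997, 0.074, -0.006], [0.074, 0.997, -0.001], [0.006, -0.001, -1.0]]
contact_force: [-5.4, -2.0, 1.0]
opening: 0.0202
```

```bash
python3 -c "
from h import *
feelN()"
```

```text
t 13.83 ang 121.6 rad 0.0457 tan,rad,z [5.56 0.18 0.9 ] sd [0.36 0.56 0.17]
```

Steady resistance is 5.56 N with almost no radial load, so it is firmly tight. I'll ease off the push, let go, lift and check.

Request:
carry_out(rot=[[0, 0, 0], [0, 0, 0], [0, 0, 0], [0, 0, 0], [0, 0, 0], [0, 0, 0]], delta_pos=[[0.0008, -0.0006, 0], [0, 0, 0], [0, 0, 0], [0, 0, 0], [0, 0, 0], [0, 0, 0]], grip=[1, 0, 0, 0, 0, 0])

```text
t: 14.38
tool_pos: [0.5042, 0.1202, 0.1629]
ee_rot: [[-0.997, 0.073, -0.001], [0.073, 0.997, 0.001], [0.002, 0.001, -1.0]]
contact_force: [0.3, -0.4, -0.3]
opening: 0.0426
```

Request:
carry_out(rot=[[0, 0, 0], [0, 0, 0], [0, 0, 0], [0, 0, 0], [0, 0, 0], [0, 0, 0], [0, 0, 0], [0, 0, 0]], delta_pos=[[0, 0, -0.008], [0, 0, -0.015], [0, 0, -0.02], [0, 0, -0.02], [0, 0, -0.02], [-0.02, -0.015, -0.01], [-0.02, -0.015, 0], [0, 0, 0]], grip=[0, 0, 0, 0, 0, 0, 0, 0])

```text
t: 15.05
tool_pos: [0.5443, 0.0856, 0.257]
ee_rot: [[-0.997, 0.075, 0.001], [0.075, 0.997, 0.001], [-0.001, 0.001, -1.0]]
contact_force: [-0.2, 0.7, 0.3]
opening: 0.0427
```

```bash
python3 -c "
from h import *
import pickle
to([0.572,0.078,0.259])
s=snap('wrist');save(s,'w8');pickle.dump(s,open('w8.pkl','wb'))
s=snap('scene');save(s,'s8',(230,150,350,270),5);pickle.dump(s,open('s8.pkl','wb'))
"
```

```text
t 15.05 tcp [0.5443 0.0856 0.257 ] F [-0.16  0.67  0.32] d_tool [-0.0282 -0.0055 -0.002 ]
[[-0.997  0.075  0.001]
 [ 0.075  0.997  0.001]
 [-0.001  0.001 -1.   ]]
```

View pics/w8.png

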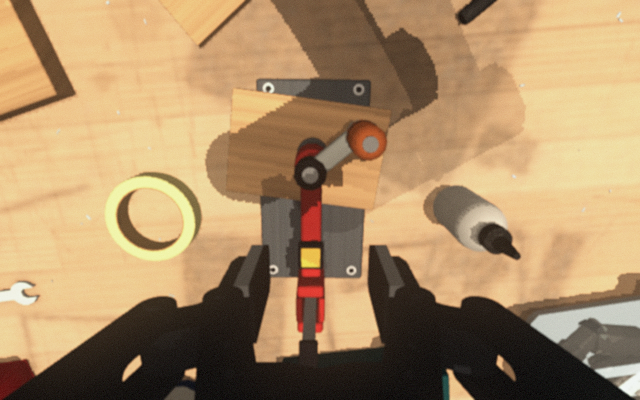

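View pics/s8.png

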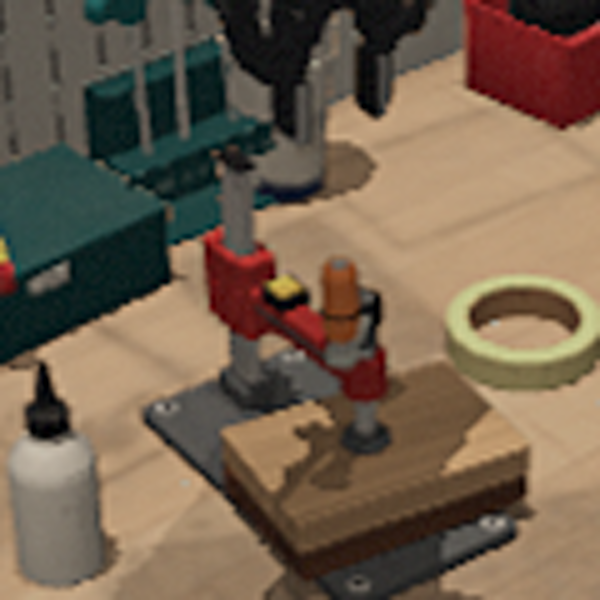

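The knob stands free at wrist (367,142), the hub at (310,174) and the pad at (311,257). The boards, tape and glue look unmoved. Now checking the tilt, screw descent and boards.

```bash
python3 -c "
from h import *
import pickle
def go(f,L):
    s=pickle.load(open(f,'rb'))
    out=[]
    for u,v in L:
        P=np.array([pt(s,u+i,v+j) for i in range(-2,3) for j in range(-2,3)]);out.append(np.median(P,0).round(4))
    print(f,*out)
    # arm slope fit along centreline
    return s
import cv2
for f,uc,v0,v1,hub in [('w1.pkl',318.5,160,200,(320,138)),('w5.pkl',317,158,208,(318,134)),('w8.pkl',311,195,240,(310,174))]:
    s=pickle.load(open(f,'rb'))
    P=np.array([pt(s,int(uc)+i,v) for v in range(v0,v1) for i in range(-5,6)])
    m=np.abs(P[:,2]-np.median(P[:,2]))<.005;P=P[m];a=np.polyfit(P[:,0]-.57,P[:,2],1)
    H=np.median([pt(s,hub[0]+i,hub[1]+j) for i in range(-3,4) for j in range(-3,4)],0)
    print(f,'slope',-a[0].round(4),'z at .57',a[1].round(4),'hub',H.round(4),'hub-arm',(H[2]-np.polyval(a,H[0]-.57)).round(4))
a=pickle.load(open('scene0.pkl','rb'));b=pickle.load(open('s5.pkl','rb'));c=pickle.load(open('s8.pkl','rb'))
for nm,(u0,v0,u1,v1) in dict(glue=(228,222,254,270),board=(285,250,340,270),lowb=(270,240,292,275),tape=(318,203,352,230),pen=(268,290,290,335)).items():
    r=a['frame'][v0:v1,u0:u1].astype(np.float32).mean(2);q=c['frame'][v0:v1,u0:u1].astype(np.float32).mean(2)
    print(nm,cv2.phaseCorrelate(r,q,cv2.createHanningWindow(r.shape[::-1],cv2.CV_32F)))
save(c,'s8c',(260,225,340,285),9)
save(a,'s0c',(260,225,340,285),9)
"
```

```text
w1.pkl slope -0.0105 z at .57 0.1506 hub [0.5228 0.0813 0.1928] hub-arm 0.0428
w5.pkl slope 0.0534 z at .57 0.1084 hub [0.5265 0.0811 0.1534] hub-arm 0.0427
w8.pkl slope 0.062 z at .57 0.1092 hub [0.5263 0.0812 0.1531] hub-arm 0.0412
glue ((0.45671510600395493, 0.008060075899877006), 0.985522926957519)
board ((0.22172891647709037, 0.10142374161688039), 0.7156046076615652)
lowb ((0.3237660920290413, -0.1221631206768663), 0.7757461225544965)
tape ((0.029134425773730044, 0.43647449311745135), 1.0081952793117412)
pen ((0.009551404351281434, 0.5304646863962006), 1.0008220012541171)
```

View pics/s8c.png

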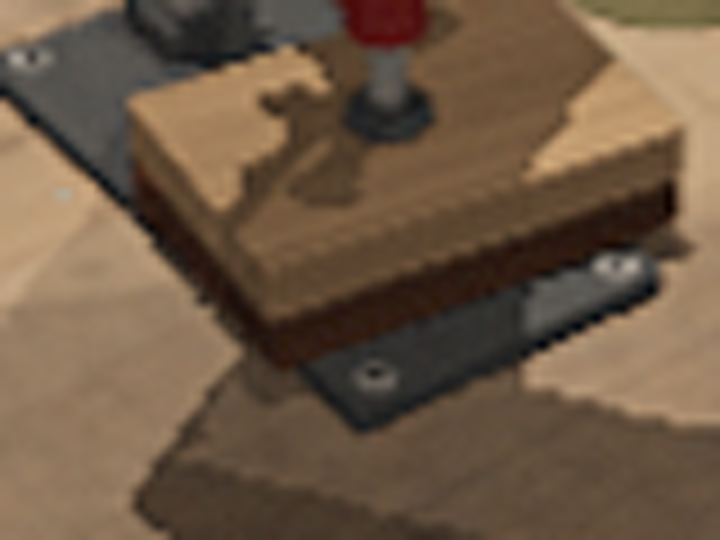

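View pics/s0c.png

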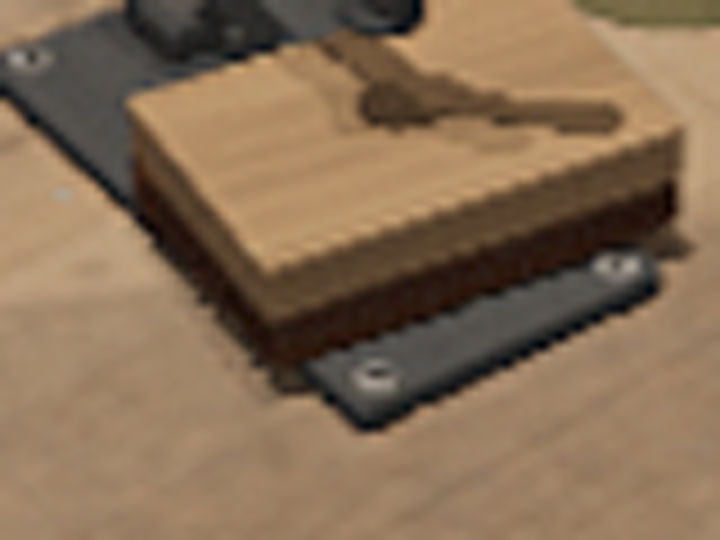

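The boards and other objects haven't moved (shifts under 0.6 px), and the tilt grew 0.053 to 0.062. The screw descent of about 1.5 mm leaves some doubt about the load, so I'll grip again and check the breakaway force. There's plenty of time.

```bash
python3 -c "
from h import *
import pickle
s=pickle.load(open('w8.pkl','rb'))
print([pt(s,u,v).round(4) for u,v in [(370,145),(369,144),(371,146)]])
to([0.5035,0.1195,0.163])"
```

```text
[array([0.5022, 0.1174, 0.2021]), array([0.5017, 0.117 , 0.2014]), array([0.5028, 0.118 , 0.2021])]
t 15.15 tcp [0.5418 0.0864 0.2556] F [ 0.07  0.92 -1.04] d_tool [0.0404 0.0301 0.0927]
[[-0.997  0.075 -0.003]
 [ 0.075  0.997  0.001]
 [ 0.003  0.    -1.   ]]
```

Request:
carry_out(rot=[[0, 0, 0], [0, 0, 0], [0, 0, 0], [0, 0, 0], [0, 0, 0], [0, 0, 0], [0, 0, 0], [0, 0, 0], [0, 0, 0]], delta_pos=[[0.02, 0.015, 0], [0.02, 0.015, 0], [0, 0, 0.015], [0, 0, 0.02], [0, 0, 0.02], [0, 0, 0.02], [0, 0, 0.012], [0, 0, 0.006], [0, 0, 0]], grip=[0, 0, 0, 0, 0, 0, 0, 0, 0])

```text
t: 15.9
tool_pos: [0.5024, 0.1197, 0.1614]
ee_rot: [[-0.997, 0.073, -0.006], [0.073, 0.997, -0.001], [0.006, -0.002, -1.0]]
contact_force: [-0.1, 0.3, 0.3]
opening: 0.0428
```

```bash
python3 -c "
from h import *
feelN(4)"
```

```text
t 16.05 ang 120.3 rad 0.0454 tan,rad,z [0.49 0.27 0.31] sd [0.44 0.27 0.13]
```

Request:
carry_out(rot=[[0, 0, 0], [0, 0, 0], [0, 0, 0], [0, 0, 0], [0, 0, 0], [0, 0, 0]], delta_pos=[[0, 0, 0], [0, 0, 0], [0, 0, 0], [0, 0, 0], [0, 0, 0], [0, 0, 0]], grip=[1, 1, 1, 1, 1, 1])

```text
t: 16.6
tool_pos: [0.5037, 0.1195, 0.1627]
ee_rot: [[-0.997, 0.073, -0.003], [0.073, 0.997, -0.0], [0.003, -0.0, -1.0]]
contact_force: [1.1, -2.6, 0.8]
opening: 0.0203
```

```bash
python3 -c "
from h import *
feelN(4);arc(121.6,1,5)"
```

```text
t 16.75 ang 121.2 rad 0.0450 tan,rad,z [ 0.82 -2.94  0.72] sd [0.39 0.22 0.59]
[[-0.0033, 0.0022, 0.0002]] end 116.6 pos [0.5069 0.1212]
```

Request:
carry_out(rot=[[0, 0, 0], [0, 0, 0]], delta_pos=[[-0.0009, 0, 0], [0, 0, 0]], grip=[1, 1])

```text
t: 16.97
tool_pos: [0.5039, 0.1195, 0.1623]
ee_rot: [[-0.997, 0.073, -0.005], [0.073, 0.997, -0.0], [0.005, -0.0, -1.0]]
contact_force: [-0.4, -3.0, -0.1]
opening: 0.0202
```

```bash
python3 -c "
from h import *
feelN(4)"
```

```text
t 17.12 ang 120.9 rad 0.0449 tan,rad,z [ 2.03 -1.69 -0.08] sd [0.67 0.49 0.07]
```

Request:
carry_out(rot=[[0, 0, 0], [0, 0, 0]], delta_pos=[[-0.0006, 0.0004, 0], [0, 0, 0]], grip=[1, 1])

```text
t: 17.33
tool_pos: [0.5042, 0.1197, 0.1621]
ee_rot: [[-0.997, 0.073, -0.005], [0.073, 0.997, -0.001], [0.005, -0.001, -1.0]]
contact_force: [-2.1, -2.3, 0.5]
opening: 0.0201
```

```bash
python3 -c "
from h import *
feelN(4)"
```

```text
t 17.48 ang 120.4 rad 0.0448 tan,rad,z [ 3.91 -1.03  0.41] sd [0.55 0.32 0.52]
```

Request:
carry_out(rot=[[0, 0, 0], [0, 0, 0]], delta_pos=[[-0.0006, 0.0004, 0], [0, 0, 0]], grip=[1, 1])

```text
t: 17.7
tool_pos: [0.5045, 0.1198, 0.162]
ee_rot: [[-0.997, 0.074, -0.006], [0.074, 0.997, -0.001], [0.006, -0.001, -1.0]]
contact_force: [-4.0, -3.3, 1.4]
opening: 0.0206
```

```bash
python3 -c "
from h import *
feelN(4)"
```

```text
t 17.85 ang 120.1 rad 0.0449 tan,rad,z [ 5.27 -0.42  0.73] sd [0.64 0.29 0.41]
```

Request:
carry_out(rot=[[0, 0, 0], [0, 0, 0]], delta_pos=[[-0.0006, 0.0004, 0], [0, 0, 0]], grip=[1, 1])

```text
t: 18.07
tool_pos: [0.5047, 0.12, 0.1619]
ee_rot: [[-0.997, 0.074, -0.007], [0.074, 0.997, -0.001], [0.007, -0.002, -1.0]]
contact_force: [-5.5, -3.8, 0.0]
opening: 0.0198
```

```bash
python3 -c "
from h import *
feelN(4)"
```

```text
t 18.22 ang 119.8 rad 0.0449 tan,rad,z [ 6.79 -0.28  0.34] sd [0.64 0.31 0.55]
```

Request:
carry_out(rot=[[0, 0, 0], [0, 0, 0]], delta_pos=[[-0.0006, 0.0004, 0], [0, 0, 0]], grip=[1, 1])

```text
t: 18.43
tool_pos: [0.5051, 0.1203, 0.1618]
ee_rot: [[-0.997, 0.074, -0.008], [0.074, 0.997, -0.002], [0.007, -0.002, -1.0]]
contact_force: [-4.5, -3.9, 0.4]
opening: 0.0203
```

```bash
python3 -c "
from h import *
feelN(4)"
```

```text
t 18.58 ang 119.1 rad 0.0449 tan,rad,z [ 6.56 -0.23  0.14] sd [0.53 0.58 0.16]
```

The crank only creeps at about 6.2 to 6.5 N, well past where the free play ends and under 7.5 N, so it is firmly tight. I'm unloading, letting go and retreating.

Request:
carry_out(rot=[[0, 0, 0], [0, 0, 0], [0, 0, 0], [0, 0, 0], [0, 0, 0], [0, 0, 0], [0, 0, 0]], delta_pos=[[0.0012, -0.0008, 0], [0, 0, 0], [0, 0, 0], [0, 0, 0], [0, 0, 0], [0, 0, 0], [0, 0, 0]], grip=[1, 0, 0, 0, 0, 0, 0])

```text
t: 19.22
tool_pos: [0.5061, 0.1207, 0.1628]
ee_rot: [[-0.997, 0.073, -0.002], [0.073, 0.997, 0.001], [0.002, 0.001, -1.0]]
contact_force: [0.6, -1.2, 0.4]
opening: 0.0427
```

Request:
carry_out(rot=[[0, 0, 0], [0, 0, 0], [0, 0, 0], [0, 0, 0], [0, 0, 0], [0, 0, 0], [0, 0, 0], [0, 0, 0]], delta_pos=[[0, 0, -0.008], [0, 0, -0.015], [0, 0, -0.02], [0, 0, -0.02], [0, 0, -0.02], [-0.02, -0.015, -0.01], [-0.02, -0.015, 0], [0, 0, 0]], grip=[0, 0, 0, 0, 0, 0, 0, 0])

```text
t: 19.88
tool_pos: [0.5464, 0.0862, 0.2569]
ee_rot: [[-0.997, 0.075, 0.001], [0.075, 0.997, 0.001], [-0.001, 0.001, -1.0]]
contact_force: [0.1, 0.5, -0.8]
opening: 0.0428
```

```bash
python3 -c "
from h import *
import pickle
to([0.54,0.086,0.256])
s=snap('wrist');save(s,'w9')
print([pt(s,u,v).round(4) for u,v in [(310,174),(370,145)]])
P=np.array([pt(s,311+i,v) for v in range(198,240) for i in range(-5,6)]);m=np.abs(P[:,2]-np.median(P[:,2]))<.005;print(np.polyfit(P[m,0],P[m,2],1)[0])
s=snap('scene');save(s,'s9',(210,140,370,300),4)
"
```

```text
t 19.88 tcp [0.5464 0.0862 0.2569] F [ 0.15  0.48 -0.81] d_tool [ 0.0063 -0.0006  0.0009]
[[-0.997  0.075  0.001]
 [ 0.075  0.997  0.001]
 [-0.001  0.001 -1.   ]]
[array([0.5281, 0.0818, 0.1543]), array([0.5042, 0.118 , 0.2018])]
-0.05359167038064952
```

View pics/w9.png

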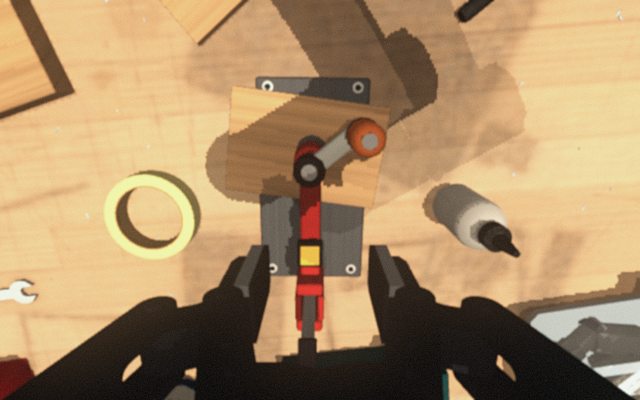

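View pics/s9.png

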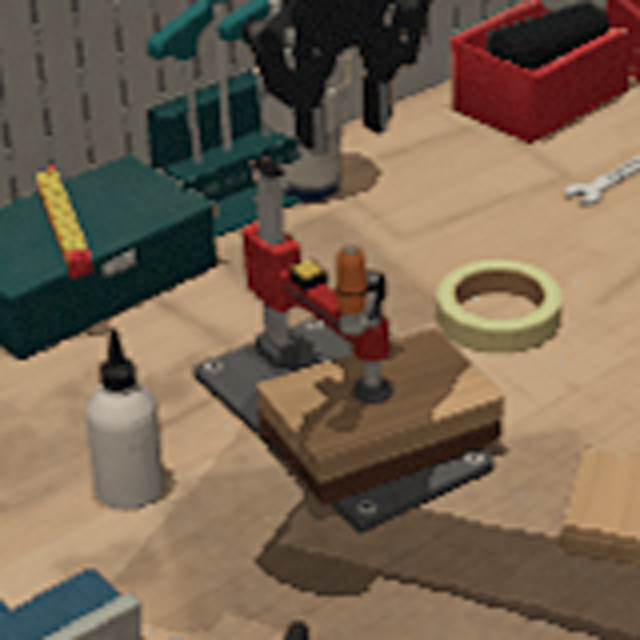

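The gripper is clear of everything. The jaw is still tipped with the foot on the boards (crop 373,385), and the boards, glue (125,420) and tape (498,305) are undisturbed. Handing in.

```bash
python3 -c "
from h import *
print(manip.hand_in())"
```

```text
the job is handed in; nothing more can be done
None
```

The boards are clamped and the job is handed in at about 20 s, with the gripper clear of everything. The hand-in gave no verdict.

- **Jaw:** I slid it down by the yellow pad until the foot met the wood and the arm tipped, pressing with at most about 23 N. It stayed jammed when I let go, with the arm slope going from about 0 to 0.05–0.06 rad.
- **Crank:** I wound the knob about 90° clockwise. It resisted at 5.6 N. I then gripped it again to check, and it only crept at about 6.5 N. That is slightly above the 5–6 N band but below the 7.5 N limit, and the reading noise is about 0.5 N.
- **Boards and other objects:** after the main winding, the boards, glue, tape and pen had shifted less than 0.6 pixel in the scene image. After the last check the boards, glue and tape still looked undisturbed by eye. I did not check the pen again.

Some checks were weak or disagreed:
- **Free play:** I could not clearly feel where it ended.
- **Screw descent:** the rough depth reading of about 1.5 mm is less than 90° of turn with no free play would give.
- **Arm slope:** the last two readings differ (0.062, then 0.054 rad), which I put down to camera noise.

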